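# Lower the test-cabinet hatch with the hook stick

### The job

Take the insulated hook stick from its rest, put its prong through the eye of the test cabinet's hatch and draw the hatch open, keeping the prong in the eye to let it down gently until it rests on its stops; don't let it drop and don't force it past them. Then unhook, leave the hatch open and lay the stick back in its rest as you found it. The cabinet may be live, so touch it with nothing but the stick, and leave the other things on the bench where they are.

Things in the scene. Friction and masses are not known exactly. Their poses are not given: they have to be found in the camera images.
- cabinet: high-voltage test cabinet, grey sheet steel, 280 mm deep, 320 wide, 375 high, fixed, on the robot's right. Origin: centre of its underside. x from front to back (into it), y along the front, z up. Hatch in the upper front. A steel quadrant rod runs out 90 mm from the face at each side of the hatch (141 mm off the middle, 165 to 260 mm up), with a rubber stop peg clamped on it
- hatch (a joint): hatch angle, rad: 0 shut and upright, grows as its top swings out and down. A spring roller catch lets go within 0.06 rad, at 8 to 16 N pull on the eye. Past about 0.15 rad the hatch falls by its own weight (2 to 4 N at the eye) unless held. It rests on the stop pegs, set anywhere from 0.60 to 1.25 rad: not reported, must be felt for; pressing over 15 N there strains them
- eye (a point): centre of the steel eye in the middle of the hatch's width, near its top: a fixed upright ring, hole 16 mm, bar 6 mm thick, 28 mm over all, hole axis along the cabinet's y (parallel to the hinge). It stands 24 mm out from the hatch's face. With the hatch shut it lies 28 mm in front of the hinge axis (cabinet -x) and 135 mm above it. Its axes are the cabinet's when shut and turn with the hatch
- hatch_hinge (a point): middle of the hatch's hinge axis (along the cabinet's y) at its lower edge, 170 mm above the bench. The hatch is 260 mm wide, 168 high, 8 thick, centred on this axis. Its axes turn with the hatch
- stick_grip (a point): centre of the rubber grip (70 mm long, 24 wide, 26 high) of the insulated hook stick, about 260 g, balanced near here. x: along the stick to its hook end; y: the way its prong points; z: up, as it lies in the rest. Shaft 14 mm square; the stick runs 200 mm behind and 230 mm ahead of this point; a 38 mm round hand guard sits 50 mm ahead
- stick_prong (a point): middle of the free length of the stick's steel prong, a straight round bar 9 mm thick, square to the stick's end along its +y. The point is 226 mm ahead of the grip's centre and 26 mm to its +y; the rounded end is 20 mm farther in +y, the shaft's side 18 mm back in -y. Axes as for the grip
- rest: low wooden rest, fixed: board 280 x 80 x 12 mm with two forks 110 mm either side of its middle. Origin: centre of its underside; x: along the stick lying in it, to the hook end; z up. Fork notches are 20 mm wide at the floor (43 mm up), 40 mm at the top (66 mm up). A stick lying home has its grip centre 50 mm above this origin, its axes along the rest's
- speaker_c (a point): bystander: round loudspeaker lying face up, 92 mm across, 48 mm high; the point is on its axis or middle, 24 mm above the bench
- solder_reel_c (a point): bystander: reel of solder standing on its flange, 54 mm across, 40 mm high; the point is on its axis or middle, 20 mm above the bench
- screw_tin_c (a point): bystander: shallow open metal tin of screws, 80 mm across, 22 mm high; the point is on its axis or middle, 11 mm above the bench
- multimeter_c (a point): bystander: hand-held meter lying face up, 145 x 75 x 36 mm; the point is on its axis or middle, 18 mm above the bench
- flux_jar_c (a point): bystander: small brown glass jar, 50 mm across, 44 mm high; the point is on its axis or middle, 22 mm above the bench
- screwdriver_grip (a point): bystander: screwdriver lying on the bench; the point is in its handle
- brush_grip (a point): bystander: brush lying on the bench; the point is in its handle

How it is judged:
On the way, in this order (a step that is already met when the one before it is completed fails the run):
1. the prong is through the eye of the shut hatch (x of eye in the frame of stick_prong between -0.009 and 0.009 m and z of eye in the frame of stick_prong between -0.009 and 0.009 m and y of eye in the frame of stick_prong between -0.018 and 0.02 m and value of joint hatch below 0.1 rad), for 0.1 s.
2. the hatch has been drawn off its catch, the prong still in the eye (x of eye in the frame of stick_prong between -0.009 and 0.009 m and z of eye in the frame of stick_prong between -0.009 and 0.009 m and y of eye in the frame of stick_prong between -0.018 and 0.02 m and value of joint hatch above 0.3 rad), for 0.1 s.
3. the hatch is let down to where it stands still (beyond 0.57 rad), the prong still in the eye (x of eye in the frame of stick_prong between -0.009 and 0.009 m and z of eye in the frame of stick_prong between -0.009 and 0.009 m and y of eye in the frame of stick_prong between -0.018 and 0.02 m and value of joint hatch above 0.57 rad and velocity of joint hatch between -0.08 and 0.08 rad/s), for 0.2 s.
At the end, for the whole second after the job is handed in: The hatch is open and still, resting on its stops (beyond 0.57 rad). The stick lies still in both forks of its rest, hook end the same way as before and prong level: grip centre within 30 mm along and 12 mm across the rest's middle, 42 to 58 mm above the rest's underside, lined up within 0.12 rad (value of joint hatch above 0.57 rad and velocity of joint hatch between -0.05 and 0.05 rad/s and x of stick_grip in the frame of rest between -0.03 and 0.03 m and y of stick_grip in the frame of rest between -0.012 and 0.012 m and z of stick_grip in the frame of rest between 0.042 and 0.058 m and angle between the x axis of stick_grip and the x axis of rest, either way round below 0.12 rad and angle between stick_grip's own z axis and vertical below 0.15 rad and x of stick_prong in the frame of rest above 0.15 m); the robot touches nothing.
It fails at once if the hatch is let drop or slammed (faster than 1.6 rad/s) (velocity of joint hatch above 1.6 rad/s).
It fails at once if the stick strains the cabinet (more than 25 N) or forces the hatch down on its stops (more than 15 N beyond 0.45 rad) (contact force between stick and cabinet above 25 N or (value of joint hatch above 0.45 rad and contact force between stick and cabinet above 15 N)).
It fails at once if the hand or arm touches the cabinet (contact force between any of the fingers, the arm and cabinet above 0.5 N).
It fails at once if the hatch is moved or left loose on its way with the prong out of the eye (value of joint hatch between 0.12 and 0.55 rad and not (x of eye in the frame of stick_prong between -0.009 and 0.009 m and z of eye in the frame of stick_prong between -0.009 and 0.009 m and y of eye in the frame of stick_prong between -0.018 and 0.02 m)).
It fails at once if a bystander is shifted by more than 30 mm (distance of any of speaker_c, solder_reel_c, screw_tin_c, multimeter_c, flux_jar_c, screwdriver_grip, brush_grip from where it was at the start of the episode above 0.03 m).
It also fails if it takes over 72 s, if anything falls off the work surface, if the arm or the gripper's body presses on something with over 40 N, if the wrist force passes 120 N, or if a joint passes its speed limit or range.

### The arm

A 6-joint arm with a two-finger parallel gripper is mounted at the origin on the work surface. World frame = base frame: x ahead of the robot, y to its left, z up, the work surface at z = 0. Lengths are in m, angles in rad, forces in N, time in s.
With the tool pointing down it reaches from about 0.375 to 0.9 m from the base axis. Payload 3.1 kg.
Tool frame: the origin (TCP) lies on the centre line of the jaws, within the pads' length; the fingertips stand 25 mm ahead of it and the grasp point (between the pads) lies 6 mm ahead of it; x points along the fingers, y is the direction in which the jaws open and shut, and the axes are right-handed (so a half turn about x gives the same grasp; the last joint's range is limited). The gripper opens to 87 mm and grips with 3 to 60 N. Pads are 19 mm wide; open, the fingers measure 117 mm over their backs; the gripper's body (75 mm by 190 mm) begins 51 mm behind the grasp point.
Start: joints at [0.978, 0.527, 1.433, -0, 1.181, -0.178], TCP at [0.252, 0.572, 0.248] pointing down, gripper open.
Joint ranges: [-3.08, 3.08], [-0.75, 2.2], [0.22, 2.44], [-1.43, 4.57], [0, 2.65], [-2.85, 2.85]. Speed limits (rad/s): [2.79, 2.79, 3.14, 3.14, 3.14, 3.14].

### API

Orientations are given as a unit quaternion [x, y, z, w].
In Python, from rig import robot gives the robot as it stands. The module is installed in compiled form; this text tells all that it offers.
- The arm moves only by the tool move_arm, never from a script. Its argument "commands" is a list of rows, each a list of 5 numbers: the gripper's target within -1 to 1 (shut at 1, half-way at 0, fully open at -1), then the shift along the tool's x, y, z in mm, then the turn about the tool's x in degrees. A call has 1 to 8 rows; each row is the pose to reach, as a shift and turn from the pose commanded when the call began, along the tool's axes at that moment; what a row does not reach only later rows make up. A row lasts 1/12 s, in which the tool goes at most 41.7 mm and 7.16 degrees, less where a joint would pass 70% of its speed; a pose out of reach is approached as far as the arm can. A call with a gripper value outside its range is refused whole. The fingers move at their own pace and stop on an object; "newtons" is the grip in N (left out, the last holds). Time passes only in rows, so rows that repeat a pose let the fingers close. It gives the time, the measured TCP pose, the force and the opening at its end, in the units of the state.
- robot.get_obs(): the state, without advancing time (a new reading comes with each control period).
- robot.camera(name): name is "scene" or "top" or "wrist"; returns a dict with "image" (400x640x3 uint8, red, green, blue), "fx", "fy", "cx", "cy" (pixels), "xyz" and "rotation" of the camera in the world; the wrist camera has in their place "tool_from_camera" (4x4, takes a point from camera to tool coordinates, whose origin is the TCP and whose axes are the tool frame's). Camera axes: x right, y down, z forward; pixel columns grow to the right and rows downward; lengths in m; the calibration is good to about 2 mm. A picture is of the moment at which its call begins: read the wrist's pose just before it. There is no depth.
- robot.hand_in(): hands the job in, once; it reports no verdict.
Trained networks look in a picture, given as the dict that the camera call returned (one of the last four; its "shot" number tells which), for a name from the list of things; names that differ only in an ending like _2 or _b are one class to them, and where a whole thing is asked for, a point or a joint stands for the part that bears it (a point fixed in the world has none). Each returns a list of dicts, best first, with "p" (0 to 1); they miss things now and then, are a little off and sometimes report something else, mostly with a low value. They report only what shows in the picture. A call takes as long as a camera call.
- robot.regions_of(picture, name): "pixels" (400x640 bool, what is visible of it) and "bbox" ([left, top, right, bottom] in pixels, round what is visible of it).
The state is a dict: "time": time; "q": joint angles; "joint_velocities": joint speeds; "joint_torque": joint torques, N m; "position": TCP position; "tool_rot": TCP orientation; "ft_force": force on the tool from outside, world axes, zero at the start; "moment": the same for the moment, N m; "grip_width": finger opening in m.
Only numpy, scipy, OpenCV 4.12 (cv2) and the standard library are available. Lean on these libraries where they do the work, as an engineer would, in place of code of your own. Each camera call takes 0.05 s, during which the arm holds its last target.

## Working session

There is one attempt and no reset: what is moved stays moved. The work goes in short steps, Python scripts to look and compute and a tool call to move; the robot and the scene stay as the last step left them, time stands still between calls to the robot, and variables do not carry over. Pictures are saved under pics/ and viewed, and the job is handed in when it is done.

Besides the shell and the picture viewer there is one more tool, called by a JSON object that holds its "api" and its "payload", one argument or row to a line. move_arm: Moves the arm, as the interface text tells. Its arguments: {"type":"object","properties":{"commands":{"type":"array","items":{"type":"array","items":{"type":"number"}}},"newtons":{"type":"number"}},"required":["commands"]}

```bash
ls; mkdir -p pics
python3 - <<'E'
from rig import robot
import cv2,pickle
o=robot.get_obs();print(o)
for n in ["scene","top","wrist"]:
    c=robot.camera(n)
    cv2.imwrite(f"pics/{n}0.png",c["image"][:,:,::-1])
    print(n,{k:v for k,v in c.items() if k!="image"})
    pickle.dump(c,open(f"{n}0.pkl","wb"))
    for t in ["cabinet","hatch","eye","stick_grip","stick_prong","rest"]:
        try:
            r=robot.regions_of(c,t);print(t,[(x["p"],x["bbox"],int(x["pixels"].sum())) for x in r[:2]])
        except Exception as e: print(t,e)
print(robot.get_obs()["time"])
E
```

```text
pics
{'time': 0.0, 'q': array([ 9.77490781e-01,  5.28471057e-01,  1.43390401e+00,  2.78161040e-06,
        1.18138867e+00, -1.78471771e-01]), 'joint_velocities': array([ 0.0022488 ,  0.00037433,  0.00013275, -0.00057976,  0.00132358,
        0.00066212]), 'joint_torque': array([ 3.50635037e-04, -4.40040171e+01, -1.76590848e+01,  6.35362579e-02,
        5.80410892e-02, -1.39028734e-04]), 'position': array([0.25146898, 0.57143666, 0.24656803]), 'tool_rot': array([ 0.14490599,  0.69224001, -0.1463276 ,  0.69166051]), 'ft_force': array([-0.51469824, -0.30571121, -0.31211879]), 'moment': array([-0.00534659,  0.04717623,  0.0056539 ]), 'grip_width': 0.08725383211800458}
scene {'fx': 470.36046840353947, 'fy': 470.36046840353947, 'cx': 319.0403523454353, 'cy': 197.73840666014604, 'xyz': array([1.04806375, 0.58862788, 1.09023998]), 'rotation': array([ 0.30413952,  0.88426871, -0.33254279, -0.12240626]), 'shot': 1}
cabinet [(0.74, [155.5, 34.7, 325.2, 216.8], 20876)]
hatch [(0.63, [209.4, 99.3, 305.6, 175.5], 4467)]
eye [(0.74, [210.6, 99.9, 300.9, 177.5], 4398)]
stick_grip [(0.63, [319.5, 249
[... 753 characters left out ...]
, 279.7], 1381)]
rest [(0.66, [174.5, 199.9, 275.7, 244.6], 1911), (0.45, [307.6, 242.4, 362.2, 278.1], 1275)]
wrist {'fx': 328.1259666464058, 'fy': 328.1259666464058, 'cx': 319.10724180892345, 'cy': 191.9112109191578, 'tool_from_camera': array([[-7.41926769e-04, -2.83478996e-01,  9.58978158e-01,
        -1.36712991e-01],
       [ 9.99999404e-01,  5.57383975e-04,  9.38429065e-04,
         7.02524935e-04],
       [-8.00543987e-04,  9.58978283e-01,  2.83478414e-01,
        -7.78941503e-02],
       [ 0.00000000e+00,  0.00000000e+00,  0.00000000e+00,
         1.00000000e+00]]), 'shot': 3}
cabinet []
hatch [(0.75, [244.1, 295.4, 271.4, 303.1], 94)]
eye []
stick_grip []
stick_prong []
rest []
1.05
```

View pics/scene0.png

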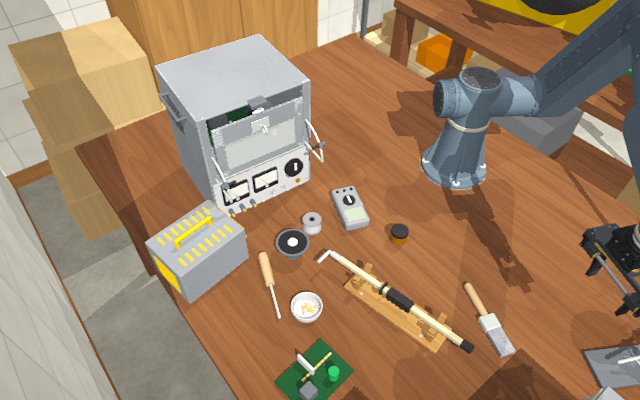

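View pics/top0.png

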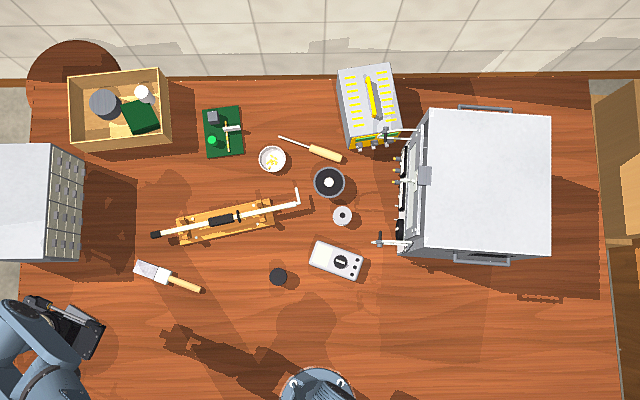

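View pics/wrist0.png

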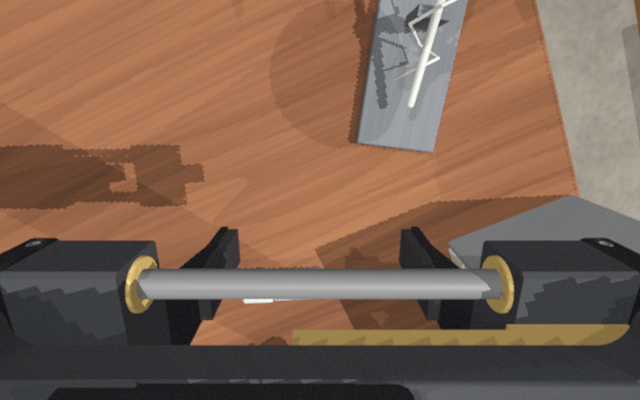

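```bash
cat > h.py <<'E'
import numpy as np,cv2,pickle
from scipy.spatial.transform import Rotation as R
from scipy.optimize import least_squares
def proj(c,P):
    P=np.atleast_2d(P); q=R.from_quat(c["rotation"]).inv().apply(P-c["xyz"])
    return np.c_[c["fx"]*q[:,0]/q[:,2]+c["cx"],c["fy"]*q[:,1]/q[:,2]+c["cy"]]
def ray(c,uv):
    d=np.array([(uv[0]-c["cx"])/c["fx"],(uv[1]-c["cy"])/c["fy"],1]); return c["xyz"],R.from_quat(c["rotation"]).apply(d)
def atz(c,uv,z):
    o,d=ray(c,uv); return o+d*(z-o[2])/d[2]
def tri(cs,uvs):
    A=np.zeros((3,3));b=np.zeros(3)
    for c,uv in zip(cs,uvs):
        o,d=ray(c,uv); d=d/np.linalg.norm(d); M=np.eye(3)-np.outer(d,d);A+=M;b+=M@o
    return np.linalg.solve(A,b)
def crop(c,box,s,name):
    l,t,r,b=box; cv2.imwrite(name,cv2.resize(c["image"][t:b,l:r,::-1],None,fx=s,fy=s,interpolation=cv2.INTER_CUBIC))
def load(n): return pickle.load(open(n+".pkl","rb"))
E
python3 - <<'E'
from h import *
S,T=load("scene0"),load("top0")
crop(T,(370,100,450,260),5,"pics/t_cab.png") if 0 else crop(T,(370,110,470,260),4,"pics/t_cab.png")
crop(S,(190,80,340,220),4,"pics/s_cab.png")
crop(T,(145,180,310,250),4,"pics/t_st.png")
crop(S,(310,240,480,360),4,"pics/s_st.png")
print(R.from_quat([ 0.14490599,  0.69224001, -0.1463276 ,  0.69166051]).as_matrix())
for c,uv,z in [(T,(150,234),.05),(T,(300,203),.05),(S,(321,258),.05),(S,(472,349),.05)]: print(atz(c,uv,z))
E
```

```text
[[-1.21599093e-03  4.03037491e-01  9.15182661e-01]
 [-1.79859694e-03  9.15180976e-01 -4.03039138e-01]
 [-9.99997643e-01 -2.13613667e-03 -3.87949766e-04]]
[0.47948902 0.46286604 0.05      ]
[0.56120539 0.04007004 0.05      ]
[0.59444727 0.04586008 0.05      ]
[0.47514123 0.45682353 0.05      ]
```

View pics/t_cab.png

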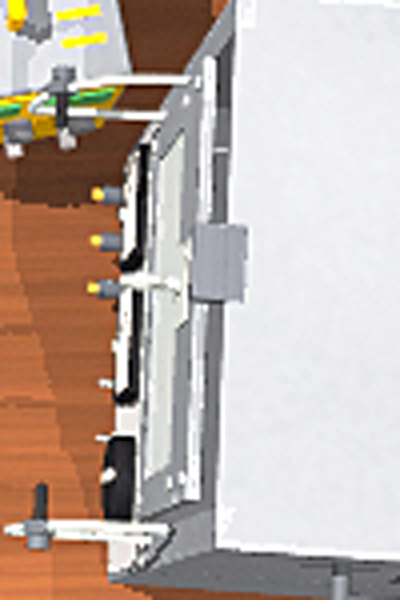

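View pics/s_cab.png

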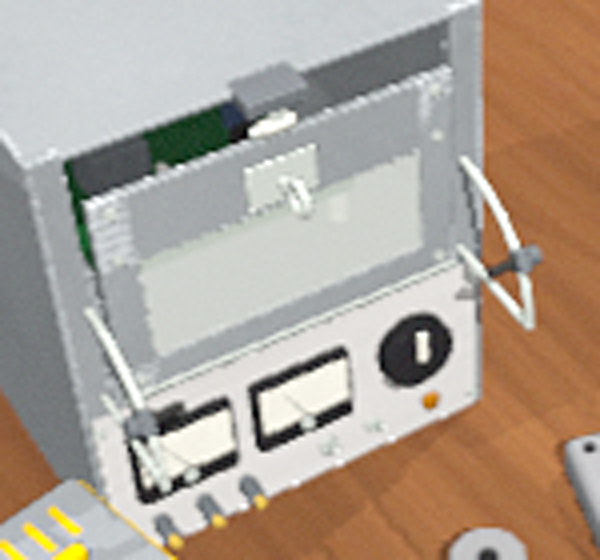

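View pics/t_st.png

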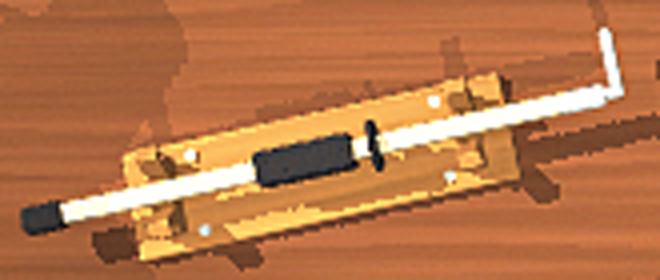

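View pics/s_st.png

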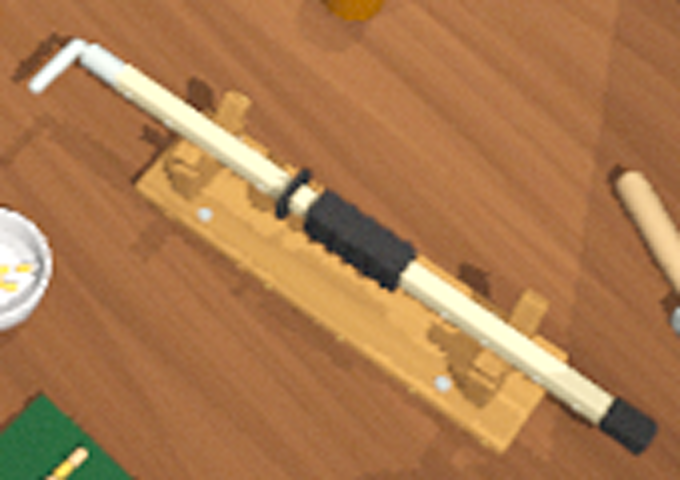

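Run:
```python
from h import *
S,T=load("scene0"),load("top0")
print("eye",e:=tri([S,T],[(264.2,129),(406.5,180.7)]),proj(S,e),proj(T,e))
# cabinet fit
obs=[(T,(430,110),(-.14,.16,.375)),(T,(423.7,246.7),(-.14,-.16,.375)),(S,(196.2,120.7),(-.14,.16,.375)),(S,(308.7,81.2),(-.14,-.16,.375)),(S,(310,180),(-.14,-.16,0)),]
def W(p,P):
    P=np.atleast_2d(np.array(P,float));c,s=np.cos(p[2]),np.sin(p[2])
    return np.c_[p[0]+c*P[:,0]-s*P[:,1],p[1]+s*P[:,0]+c*P[:,1],P[:,2]]
f=lambda p:np.concatenate([proj(c,W(p,P))[0]-uv for c,uv,P in obs])
r=least_squares(f,[.4,-.4,-1.5]);print(r.x,f(r.x).round(1))
c,s=np.cos(r.x[2]),np.sin(r.x[2]);d=e-[r.x[0],r.x[1],0];print("eye in cab",c*d[0]+s*d[1],-s*d[0]+c*d[1],e[2])
# draw rear edges check
for P in [(-.14,.16,0),(.14,.16,.375),(.14,-.16,.375)]: print(P,proj(S,W(r.x,P)),proj(T,W(r.x,P)))
# stick: points
tip=lambda u,v:(145+u/4,180+v/4)
sp=lambda u,v:(310+u/4,240+v/4)
for n,a,b in [("tailend",(38,217),(632,425)),("elbow",(614,94),(82,45)),("prongtip",(605,33),(38,87)),("gripc",(303,160),(360,240))]:
    print(n,tri([S,T],[sp(*b),tip(*a)]))
for n in ["speaker_c","solder_reel_c","screw_tin_c"]: pass
```

```text
eye [ 0.57348954 -0.21994633  0.30360221] [[264.55886145 129.09662571]] [[406.76789883 180.40228304]]
[ 0.55657093 -0.39229861 -1.66582403] [ 0.4 -2.9  0.2  0.6 -0.3  0.5  2.1 -1.5  0.7 -0.8]
eye in cab -0.17317999021565317 0.0004886747437041032 0.30360221370014523
(-0.14, 0.16, 0) [[218.98881061 220.7553022 ]] [[402.70178957 148.49078205]]
(0.14, 0.16, 0.375) [[154.45812142  64.43713185]] [[553.07005395 116.67316881]]
(0.14, -0.16, 0.375) [[260.04996252  32.43066885]] [[552.07858306 257.48104265]]
tailend [0.47876405 0.44810738 0.05397614]
elbow [0.56015736 0.04417264 0.04907442]
prongtip [0.60410147 0.05083083 0.04718605]
gripc [0.51641346 0.26423241 0.04963922]
```

{"api": "move_arm", "payload": {
  "commands": [
    [-1, 3, -18, 37, 5.5],
    [-1, 6, -36, 74, 11],
    [-1, 9, -53, 110, 16.5],
    [-1, 12, -71, 147, 22],
    [-1, 15, -89, 184, 27.5],
    [-1, 18, -107, 220, 33],
    [-1, 21, -124, 257, 38.5],
    [-1, 24, -142, 294, 44]
  ]
}}

```text
time: 1.72
position: [0.4648, 0.3221, 0.2236]
tool_rot: [0.396, 0.586, -0.395, 0.586]
ft_force: [-0.6, 0.3, -0.8]
grip_width: 0.0869
```

{"api": "move_arm", "payload": {
  "commands": [
    [-1, 8, 8, 30, 4],
    [-1, 16, 16, 60, 8],
    [-1, 23, 23, 90, 10.8],
    [-1, 23, 23, 90, 10.8],
    [-1, 23, 23, 90, 10.8]
  ]
}}

```text
time: 2.13
position: [0.5199, 0.2475, 0.2001]
tool_rot: [0.448, 0.547, -0.449, 0.546]
ft_force: [-0.9, 0.6, 0.4]
grip_width: 0.0871
```

```bash
cat > snapw.py <<'E'
from rig import robot
from h import *
import sys
tag=sys.argv[1]
o=robot.get_obs(); c=robot.camera("wrist"); c["obs"]=o
M=R.from_quat(o["tool_rot"]).as_matrix(); tc=c["tool_from_camera"]
c["xyz"]=M@tc[:3,3]+o["position"]; c["rotation"]=R.from_matrix(M@tc[:3,:3]).as_quat()
pickle.dump(c,open(tag+".pkl","wb")); cv2.imwrite("pics/"+tag+".png",c["image"][:,:,::-1])
print(o["position"],o["tool_rot"],o["ft_force"])
E
python3 snapw.py w1
```

```text
[0.51986916 0.24749941 0.20009272] [ 0.44836193  0.54687386 -0.44872707  0.54639233] [-0.90284429  0.61419815  0.36834402]
```

View pics/w1.png

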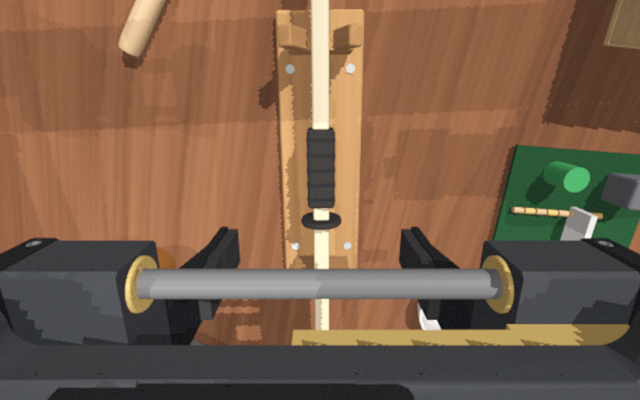

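Run:
```python
from h import *
c=load("w1")
a=atz(c,(320.8,128),.063);b=atz(c,(321,207),.063);s=atz(c,(320.3,5),.057);g=atz(c,(320.8,221),.05)
print(a,b,(a+b)/2,np.linalg.norm(a-b),s,g)
d=(b-s);print("yaw",np.arctan2(d[1],d[0]))
M=R.from_quat(c["obs"]["tool_rot"]).as_matrix();print("toolz az",np.arctan2(M[1,2],M[0,2]))
L=[atz(c,(289,69),.012),atz(c,(351,69),.012),atz(c,(295,245),.012),atz(c,(347,245),.012)]
print(L,np.mean(L,0))
for v in [L[2]-L[0],L[3]-L[1]]:print(np.arctan2(v[1],v[0]))
```

```text
[0.51139324 0.29940253 0.063     ] [0.52513241 0.23208293 0.063     ] [0.51826283 0.26574273 0.063     ] 0.0687073029056647 [0.49292743 0.38926609 0.057     ] [0.52862851 0.21407202 0.05      ]
yaw -1.3687049459353657
toolz az -1.374303251246913
[array([0.47287235, 0.34189863, 0.012     ]), array([0.52937735, 0.35318829, 0.012     ]), array([0.50979928, 0.16660967, 0.012     ]), array([0.56506335, 0.17769261, 0.012     ])] [0.51927808 0.2598473  0.012     ]
-1.3631690608449576
-1.3701874369594582
```

{"api": "move_arm", "payload": {
  "commands": [
    [-1, 35, 1, 0, 0],
    [-1, 70, 1, 0, 0],
    [-1, 105, 1, 0, 0],
    [-1, 130, 1, 0, 0],
    [-1, 144, 1, 0, 0],
    [-1, 144, 1, 0, 0],
    [0.2, 144, 1, 0, 0],
    [0.2, 144, 1, 0, 0]
  ],
  "newtons": 55
}}

```text
time: 2.85
position: [0.5204, 0.2503, 0.0578]
tool_rot: [0.448, 0.547, -0.447, 0.548]
ft_force: [0.0, -0.3, -0.1]
grip_width: 0.0799
```

{"api": "move_arm", "payload": {
  "commands": [
    [0.6, 0, 0, 0, 0],
    [0.6, 0, 0, 0, 0],
    [1, 0, 0, 0, 0],
    [1, 0, 0, 0, 0],
    [1, 0, 0, 0, 0],
    [1, 0, 0, 0, 0]
  ]
}}

```text
time: 3.35
position: [0.5201, 0.2491, 0.0568]
tool_rot: [0.448, 0.547, -0.448, 0.547]
ft_force: [-0.7, -0.1, -0.2]
grip_width: 0.0415
```

{"api": "move_arm", "payload": {
  "commands": [
    [1, 0, 0, 0, 0],
    [1, 0, 0, 0, 0],
    [1, 0, 0, 0, 0],
    [1, 0, 0, 0, 0],
    [1, 0, 0, 0, 0]
  ]
}}

```text
time: 3.77
position: [0.5201, 0.2491, 0.0565]
tool_rot: [0.448, 0.547, -0.448, 0.547]
ft_force: [0.6, 0.1, -0.0]
grip_width: 0.0232
```

{"api": "move_arm", "payload": {
  "commands": [
    [1, -10, 0, 0, 0],
    [1, -30, 0, 0, 0],
    [1, -60, 0, 0, 0],
    [1, -90, 0, 0, 0],
    [1, -120, 0, 0, 0],
    [1, -150, 0, 0, 0],
    [1, -180, 0, 0, 0],
    [1, -210, 0, 0, 0]
  ]
}}

```text
time: 4.43
position: [0.5189, 0.2489, 0.2682]
tool_rot: [0.447, 0.548, -0.448, 0.547]
ft_force: [-0.3, 0.7, -2.6]
grip_width: 0.0237
```

{"api": "move_arm", "payload": {
  "commands": [
    [1, -15, -5, 25, 2],
    [1, -30, -11, 55, 5],
    [1, -45, -17, 85, 8],
    [1, -45, -23, 115, 11],
    [1, -45, -28, 145, 14],
    [1, -45, -32, 175, 16.7],
    [1, -45, -34, 189, 16.7],
    [1, -45, -34, 189, 16.7]
  ]
}}

```text
time: 5.1
position: [0.5237, 0.0541, 0.3118]
tool_rot: [-0.523, -0.475, 0.524, -0.476]
ft_force: [0.5, -0.2, -2.9]
grip_width: 0.0235
```

```bash
cat > snap2.py <<'E'
from rig import robot
from h import *
import sys
tag=sys.argv[1]
o=robot.get_obs()
for n in ["scene","top"]:
    c=robot.camera(n); c["obs"]=o
    pickle.dump(c,open(tag+n+".pkl","wb")); cv2.imwrite("pics/"+tag+n+".png",c["image"][:,:,::-1])
print(o["position"],o["tool_rot"],o["ft_force"],o["time"],o["grip_width"])
E
python3 snap2.py a
python3 - <<'E'
from h import *
crop(load("atop"),(280,110,460,260),4,"pics/at.png");crop(load("ascene"),(200,80,380,220),4,"pics/as.png")
E
```

```text
[0.52373254 0.05412239 0.31175202] [-0.52289738 -0.47524589  0.52390277 -0.47565279] [ 0.50846313 -0.22255715 -2.93140139] 5.1 0.023494248669048156
```

View pics/at.png

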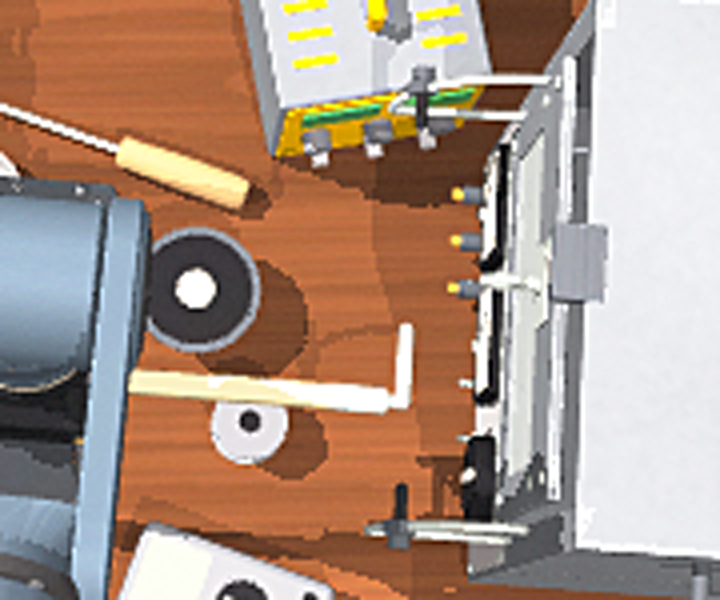

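View pics/as.png

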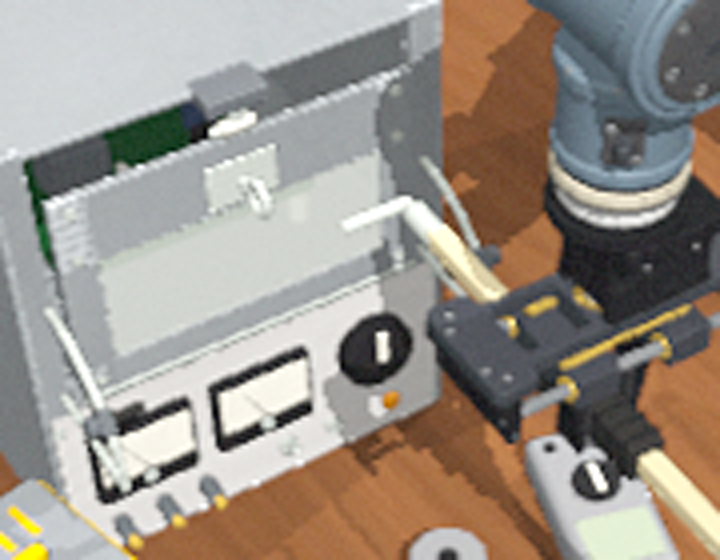

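```bash
cat >> h.py <<'E'
def prongs(o,yaw=None,ahead=.2113,dz=0.0):
    M=R.from_quat(o["tool_rot"]).as_matrix(); p=o["position"]
    P=p+M[:,0]*.0065+M[:,2]*ahead+M[:,1]*.026
    return P,P+M[:,1]*.020,M
E
python3 - <<'E'
from h import *
S,T=load("ascene"),load("atop")
tip=tri([S,T],[(286.8,136.2),(381.2,191.5)]);print("tip",tip,proj(S,tip),proj(T,tip))
P,t,M=prongs(T["obs"]);print("pred prong",P,"tip",t,proj(S,t),proj(T,t)); print(np.arctan2(M[1,2],M[0,2]))
el=tri([S,T],[(200+410/4,80+204/4),(280+401/4,110+401/4)]);print("elbow",el, P-M[:,1]*.026)
E
```

```text
tip [ 0.54723155 -0.15803354  0.30856578] [[286.98114093 136.24490839]] [[381.33611281 191.35511159]]
pred prong [ 0.52936807 -0.15870529  0.30554238] tip [ 0.5492761  -0.16062112  0.30553178] [[285.76141367 136.94796402]] [[382.23691528 190.70290176]]
-1.666734235160679
elbow [ 0.50247165 -0.1538764   0.30553276] [ 0.50348764 -0.15621471  0.30555616]
```

{"api": "move_arm", "payload": {
  "commands": [
    [1, 0, 3, 12, 0],
    [1, 0, 6, 25, 0],
    [1, 0, 9, 40, 0],
    [1, 0, 12, 52, 0],
    [1, 0, 12, 57, 0],
    [1, 0, 12, 57, 0],
    [1, 0, 12, 57, 0]
  ]
}}

```text
time: 5.78
position: [0.5307, -0.0008, 0.3114]
tool_rot: [0.523, 0.477, -0.523, 0.476]
ft_force: [-0.0, 0.3, -2.0]
grip_width: 0.0236
```

```bash
python3 snap2.py b
python3 - <<'E'
from h import *
crop(load("btop"),(360,150,440,220),10,"pics/bt.png");crop(load("bscene"),(230,100,310,160),10,"pics/bs.png")
E
```

```text
[ 0.53069829 -0.00075011  0.31140957] [ 0.52262977  0.47662475 -0.52260674  0.47599281] [-0.0100165   0.30848277 -2.01260235] 5.7833 0.023593091595291046
```

View pics/bt.png

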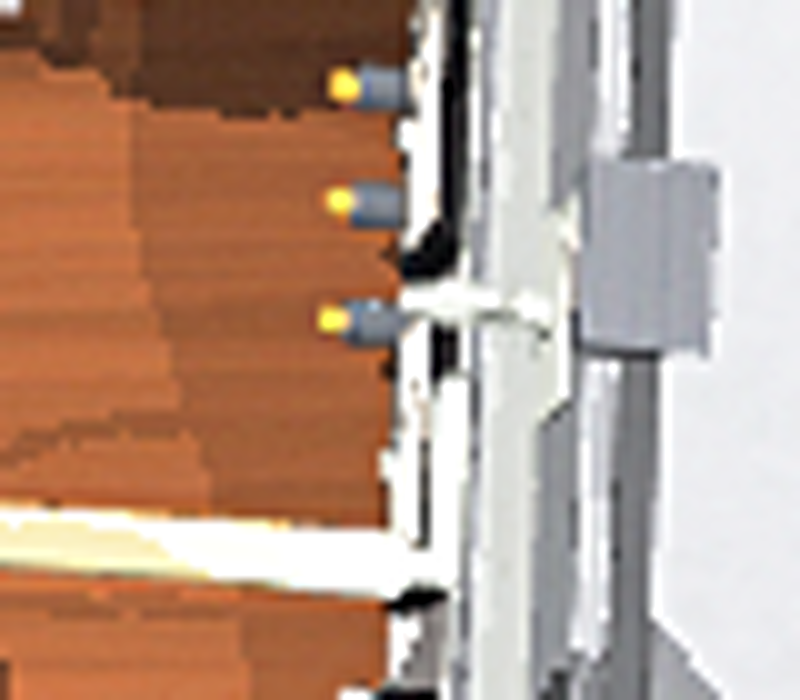

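View pics/bs.png

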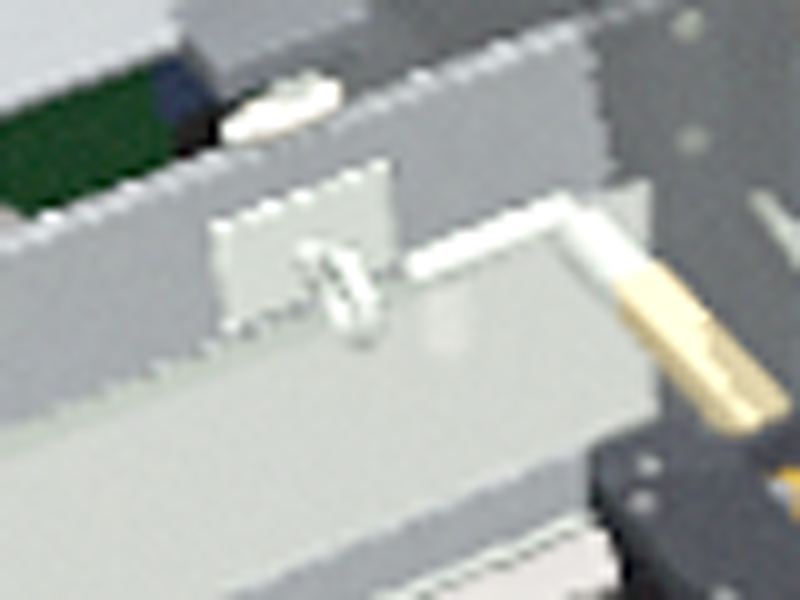

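{"api": "move_arm", "payload": {
  "commands": [
    [1, 0, 5, 0, 0],
    [1, 0, 10, 0, 0],
    [1, 0, 15, 0, 0],
    [1, 0, 19, 0, 0],
    [1, 0, 22, 0, 0],
    [1, 0, 22, 0, 0]
  ]
}}

```text
time: 6.38
position: [0.5537, -0.0028, 0.3115]
tool_rot: [0.523, 0.476, -0.522, 0.477]
ft_force: [-0.5, 0.1, -1.8]
grip_width: 0.0236
```

```bash
python3 snap2.py c
python3 - <<'E'
from h import *
crop(load("ctop"),(360,150,440,220),10,"pics/ct.png");crop(load("cscene"),(230,100,310,160),10,"pics/cs.png")
E
```

```text
[ 0.55369067 -0.00277713  0.31146182] [ 0.5225443   0.47638589 -0.52225025  0.47671649] [-0.52256427  0.05654845 -1.81486095] 6.3833 0.023589141532680498
```

View pics/cs.png

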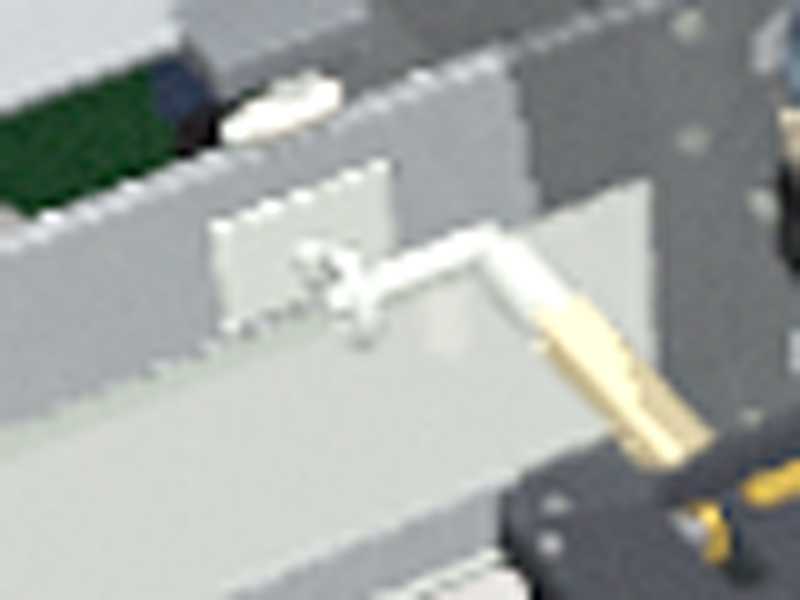

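View pics/ct.png

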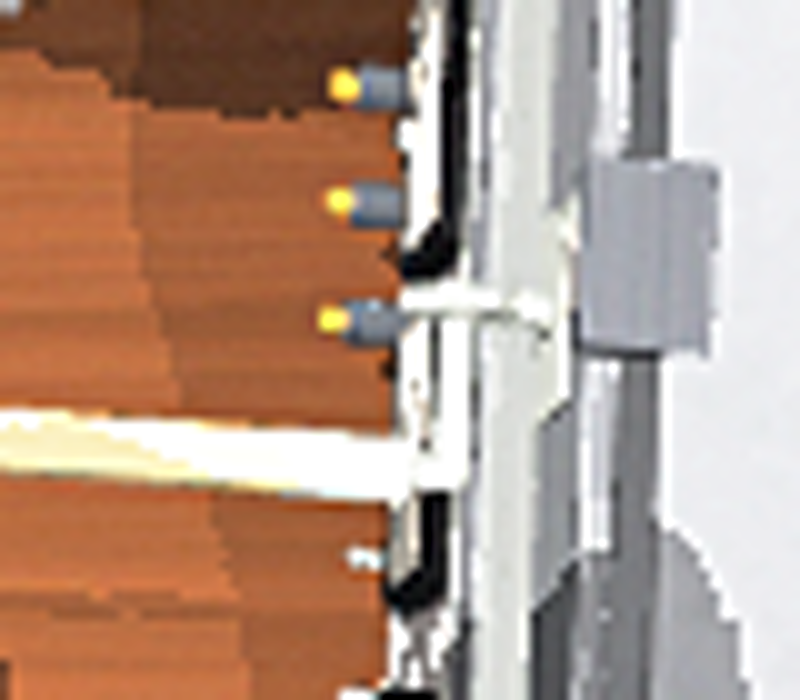

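{"api": "move_arm", "payload": {
  "commands": [
    [1, 0, 4, 0, 0],
    [1, 0, 8, 0, 0],
    [1, 0, 12, 0, 0],
    [1, 0, 12, 0, 0]
  ]
}}

```text
time: 6.82
position: [0.5658, -0.0041, 0.3117]
tool_rot: [0.523, 0.476, -0.522, 0.477]
ft_force: [-0.7, -0.3, -1.4]
grip_width: 0.0233
```

```bash
python3 snap2.py d
python3 - <<'E'
from h import *
crop(load("dtop"),(360,150,440,220),10,"pics/dt.png");crop(load("dscene"),(230,100,310,160),10,"pics/ds.png")
E
```

```text
[ 0.5658392  -0.00408254  0.31165954] [ 0.52277674  0.47608132 -0.52217654  0.47684664] [-0.65560015 -0.2565471  -1.40136779] 6.8167 0.023301810469406267
```

View pics/ds.png

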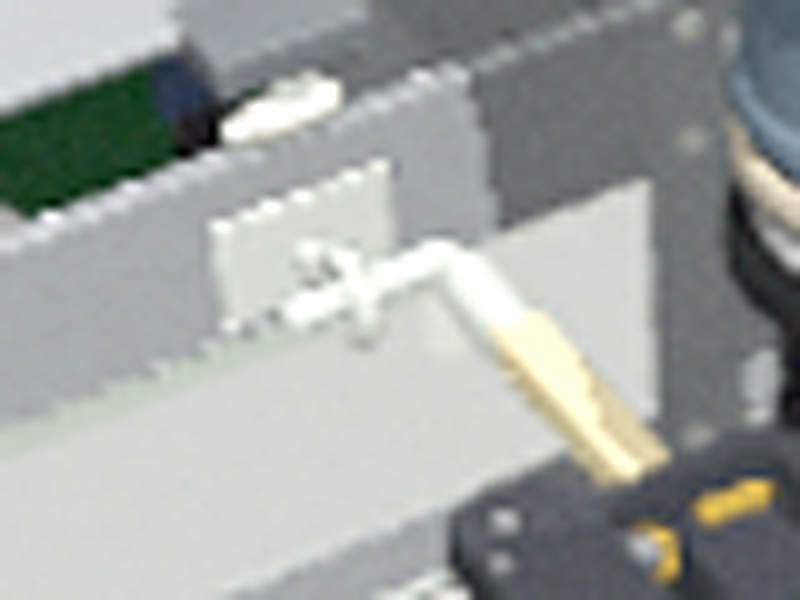

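View pics/dt.png

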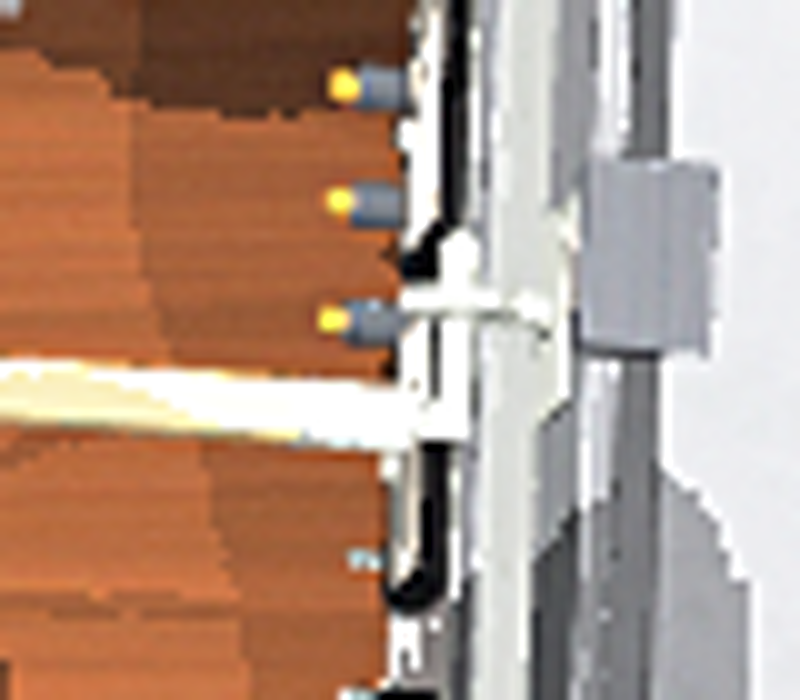

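{"api": "move_arm", "payload": {
  "commands": [
    [1, 0, 0, -1, 0],
    [1, 0, 0, -2, 0],
    [1, 0, 0, -3, 0],
    [1, 0, 0, -4, 0],
    [1, 0, 0, -4, 0]
  ]
}}

```text
time: 7.33
position: [0.5651, -0.0004, 0.3116]
tool_rot: [-0.522, -0.476, 0.523, -0.477]
ft_force: [-1.2, -2.4, -2.2]
grip_width: 0.0234
```

{"api": "move_arm", "payload": {
  "commands": [
    [1, 0, 0, -1, 0],
    [1, 0, 0, -2, 0],
    [1, 0, 0, -3, 0]
  ]
}}

```text
time: 7.58
position: [0.5656, 0.0002, 0.3116]
tool_rot: [-0.521, -0.475, 0.524, -0.478]
ft_force: [-0.5, -10.4, -3.4]
grip_width: 0.0235
```

{"api": "move_arm", "payload": {
  "commands": [
    [1, 0, 0, -1, 0],
    [1, 0, 0, -2, 0]
  ]
}}

```text
time: 7.75
position: [0.5658, 0.0012, 0.3116]
tool_rot: [-0.521, -0.474, 0.525, -0.478]
ft_force: [0.2, -9.7, -2.9]
grip_width: 0.0237
```

{"api": "move_arm", "payload": {
  "commands": [
    [1, 0, 0, -1, 0],
    [1, 0, 0, -2, 0]
  ]
}}

```text
time: 7.92
position: [0.5657, 0.0064, 0.3113]
tool_rot: [-0.523, -0.476, 0.523, -0.476]
ft_force: [0.3, -1.1, -2.8]
grip_width: 0.0235
```

{"api": "move_arm", "payload": {
  "commands": [
    [1, 2, 0, -1, 0],
    [1, 3.5, 0, -2.5, 0],
    [1, 4.5, 0, -5.5, 0],
    [1, 5.7, 0, -9, 0],
    [1, 6.9, 0, -12, 0],
    [1, 8.3, 0, -15.3, 0],
    [1, 8.3, 0, -15.3, 0]
  ]
}}

```text
time: 8.5
position: [0.5669, 0.0236, 0.3029]
tool_rot: [0.522, 0.477, -0.522, 0.476]
ft_force: [0.4, 1.4, -3.0]
grip_width: 0.0235
```

```bash
python3 snap2.py e
python3 - <<'E'
from h import *
crop(load("etop"),(350,140,440,220),8,"pics/et.png");crop(load("escene"),(220,90,320,170),8,"pics/es.png")
E
```

```text
[0.56692108 0.02361165 0.30291597] [ 0.52236329  0.47719082 -0.52209532  0.47627933] [ 0.43875165  1.44710387 -2.99368281] 8.5 0.023489559452677153
```

View pics/es.png

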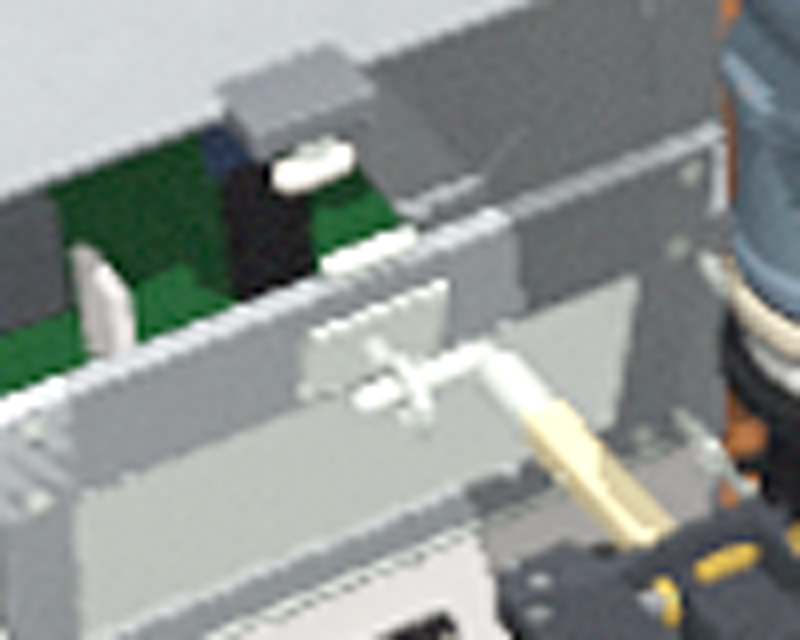

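View pics/et.png

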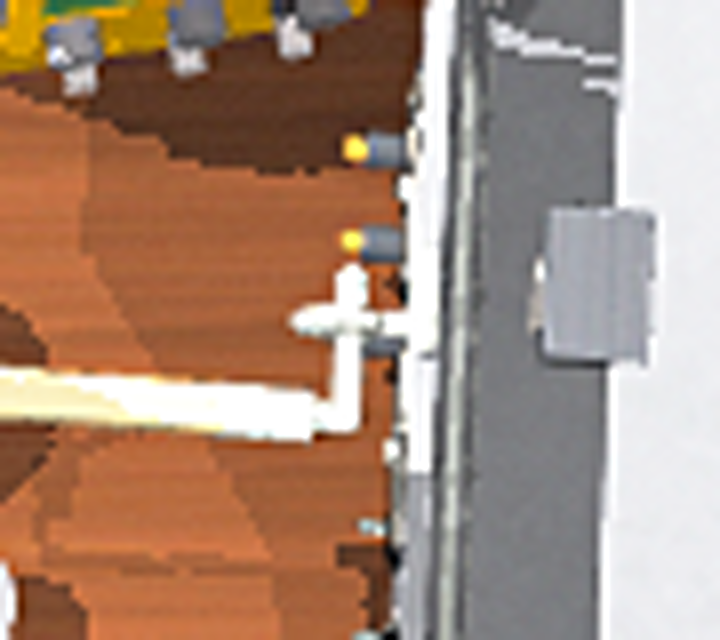

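{"api": "move_arm", "payload": {
  "commands": [
    [1, 1.4, 0, -3.1, 0],
    [1, 2.8, 0, -6.2, 0],
    [1, 4.4, 0, -9.3, 0],
    [1, 6, 0, -12.3, 0],
    [1, 7.7, 0, -15.3, 0],
    [1, 9.5, 0, -18.3, 0],
    [1, 11.4, 0, -21.2, 0],
    [1, 13.3, 0, -24.1, 0]
  ]
}}

```text
time: 9.27
position: [0.5693, 0.0468, 0.2897]
tool_rot: [0.522, 0.477, -0.522, 0.476]
ft_force: [-0.6, 1.1, -2.1]
grip_width: 0.0235
```

{"api": "move_arm", "payload": {
  "commands": [
    [1, 2, 0, -2.8, 0],
    [1, 4, 0, -5.5, 0],
    [1, 6.2, 0, -8.2, 0],
    [1, 8.4, 0, -10.9, 0],
    [1, 10.6, 0, -13.5, 0],
    [1, 12.9, 0, -16, 0],
    [1, 12.9, 0, -16, 0]
  ]
}}

```text
time: 9.85
position: [0.5705, 0.063, 0.2764]
tool_rot: [-0.522, -0.477, 0.522, -0.476]
ft_force: [-0.8, 1.6, -3.2]
grip_width: 0.0238
```

```bash
python3 snap2.py f
python3 - <<'E'
from h import *
crop(load("ftop"),(330,110,450,260),5,"pics/ft.png");crop(load("fscene"),(200,90,340,220),5,"pics/fs.png")
E
```

```text
[0.57051219 0.06297688 0.27640914] [-0.52223645 -0.47705974  0.52242991 -0.47618282] [-0.82764515  1.60530083 -3.21595715] 9.85 0.023829178965354258
```

View pics/fs.png

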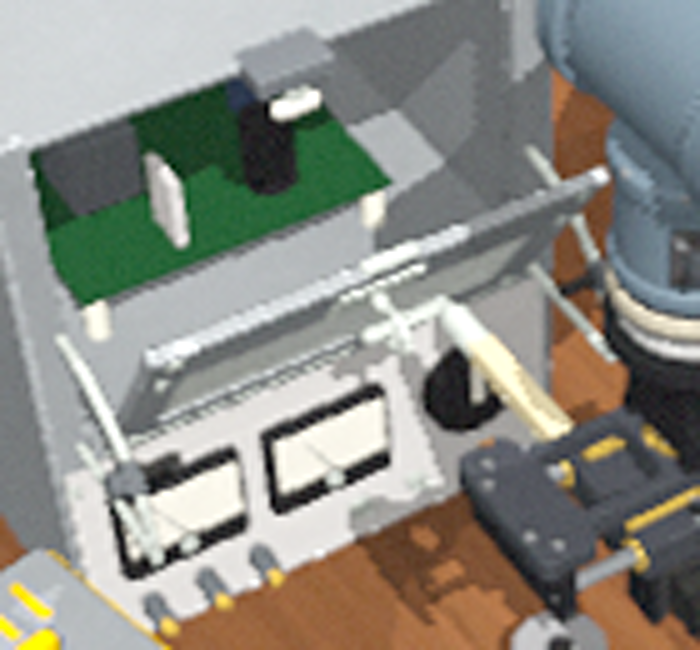

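View pics/ft.png

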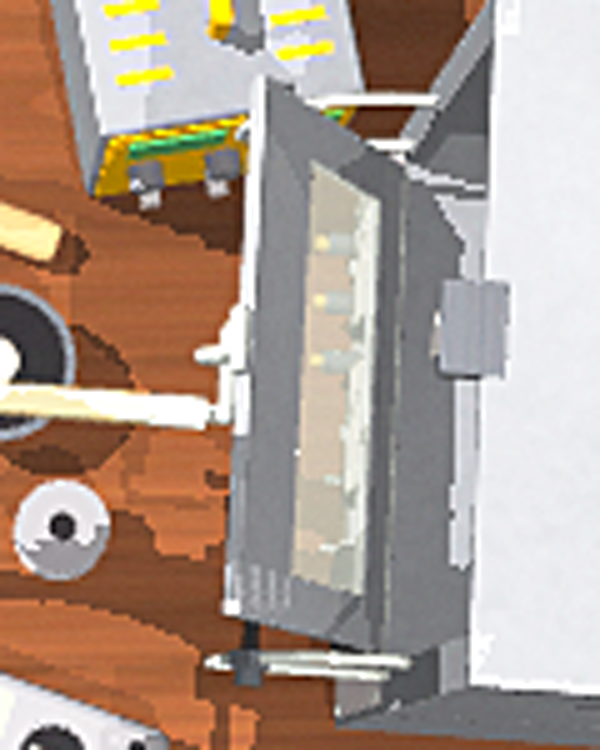

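Run:
```python
from h import *
S,T=load("scene0"),load("top0")
p=[.5566,-.3923,-1.6658];c,s=np.cos(p[2]),np.sin(p[2])
for a,b in [((226.2,186.2),(385.5,131.5)),((190+527/4,80+262/4),(370+37/4,110+535/4))]:
    P=tri([S,T],[a,b]);d=P-[p[0],p[1],0];q=np.array([c*d[0]+s*d[1],-s*d[0]+c*d[1],P[2]]);o=-.144-q[0];print(q,"out",o,"up",q[2]-.17,"ang",np.arctan2(o,q[2]-.17),np.hypot(o,q[2]-.17))
```

```text
[-0.21978898  0.14340619  0.21331275] out 0.07578897823305916 up 0.04331275096934167 ang 1.0516028339010162 0.08729240298069084
[-0.21819058 -0.1469344   0.21131504] out 0.07419057731712236 up 0.041315041031815714 ang 1.062688452518128 0.08491863386859522
```

{"api": "move_arm", "payload": {
  "commands": [
    [1, 2.4, 0, -2.5, 0],
    [1, 4.9, 0, -4.9, 0],
    [1, 7.4, 0, -7.3, 0],
    [1, 10, 0, -9.6, 0],
    [1, 12.6, 0, -11.8, 0],
    [1, 15.3, 0, -14, 0],
    [1, 18, 0, -16.1, 0],
    [1, 20.8, 0, -18.1, 0]
  ]
}}

```text
time: 10.62
position: [0.5725, 0.0806, 0.2559]
tool_rot: [0.522, 0.477, -0.522, 0.476]
ft_force: [0.4, 1.3, -3.5]
grip_width: 0.023
```

{"api": "move_arm", "payload": {
  "commands": [
    [1, 2.8, 0, -1.9, 0],
    [1, 5.7, 0, -3.8, 0],
    [1, 8.6, 0, -5.7, 0],
    [1, 11.6, 0, -7.4, 0],
    [1, 11.6, 0, -7.4, 0]
  ]
}}

```text
time: 11.03
position: [0.5728, 0.0882, 0.2438]
tool_rot: [-0.522, -0.477, 0.523, -0.476]
ft_force: [0.6, 2.0, -3.1]
grip_width: 0.0231
```

```bash
python3 snap2.py g
python3 - <<'E'
from h import *
crop(load("gtop"),(330,110,450,260),5,"pics/gt.png");crop(load("gscene"),(200,110,340,230),5,"pics/gs.png")
E
```

```text
[0.57278698 0.08816375 0.24384478] [-0.52214972 -0.47703241  0.5225561  -0.47616685] [ 0.56173528  2.03115371 -3.14239943] 11.0333 0.02314700612831669
```

View pics/gs.png

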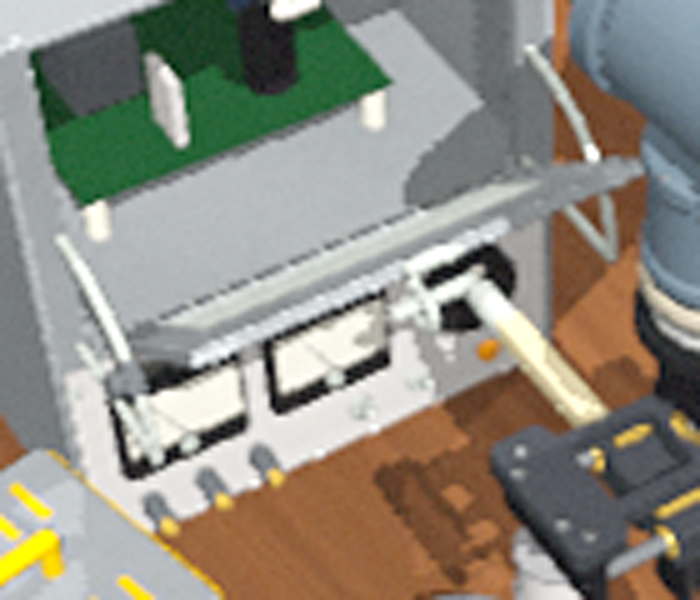

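{"api": "move_arm", "payload": {
  "commands": [
    [1, 1.5, 0, -0.8, 0],
    [1, 3, 0, -1.6, 0],
    [1, 4.5, 0, -2.4, 0],
    [1, 4.5, 0, -2.4, 0]
  ]
}}

```text
time: 11.47
position: [0.5734, 0.0897, 0.2401]
tool_rot: [-0.522, -0.476, 0.523, -0.477]
ft_force: [0.1, 1.2, -1.1]
grip_width: 0.0232
```

```bash
python3 snap2.py i
python3 - <<'E'
from h import *
crop(load("itop"),(350,150,430,220),10,"pics/it.png");crop(load("iscene"),(200,110,340,230),5,"pics/is.png")
E
```

```text
[0.57342622 0.08967283 0.2400806 ] [-0.52216481 -0.47627192  0.52262231 -0.47683844] [ 0.10924171  1.24148068 -1.08964265] 11.4667 0.02320677475133419
```

View pics/is.png

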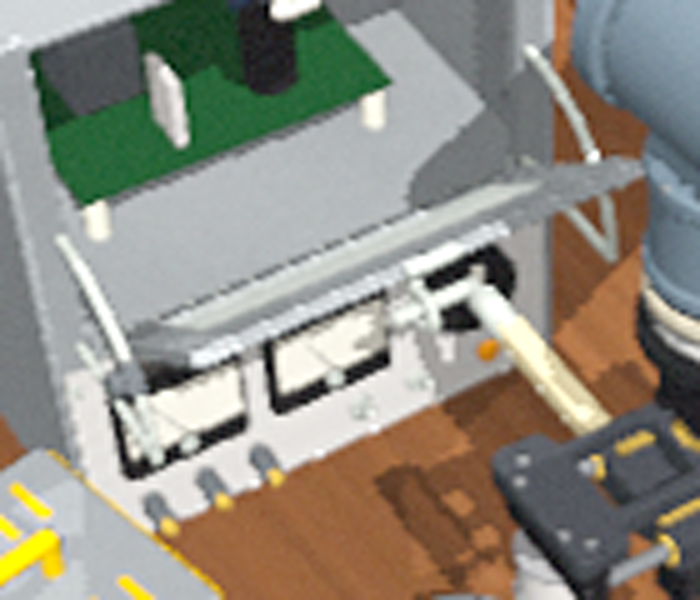

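View pics/it.png

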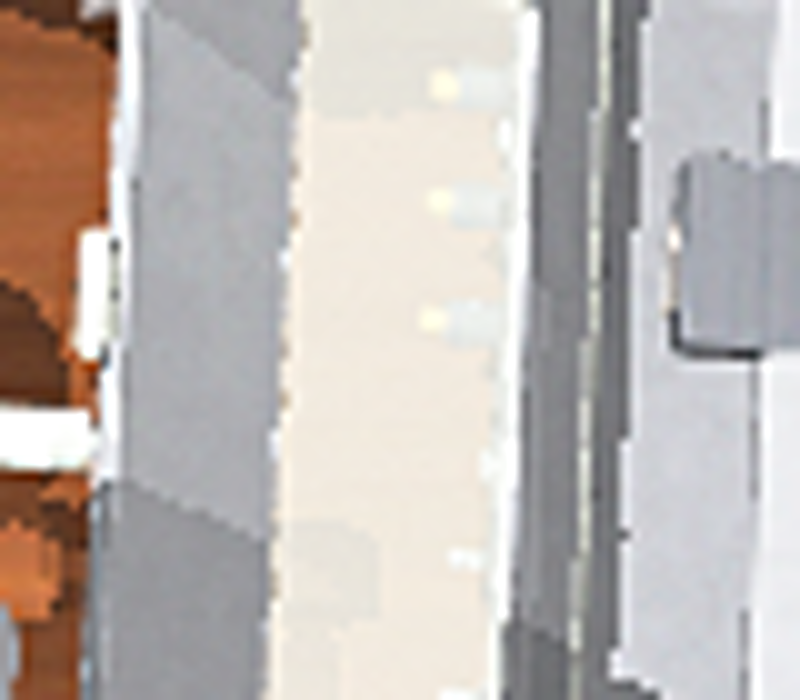

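{"api": "move_arm", "payload": {
  "commands": [
    [1, -1, 0, 0.5, 0],
    [1, -2, 0, 1, 0],
    [1, -2.5, 0, 1.4, 0],
    [1, -2.5, 0, 1.4, 0],
    [1, -2.5, 0, 1.4, 0]
  ]
}}

```text
time: 11.98
position: [0.5732, 0.0888, 0.2427]
tool_rot: [0.523, 0.477, -0.522, 0.476]
ft_force: [-0.0, 1.1, -2.4]
grip_width: 0.0234
```

```bash
python3 snap2.py j
python3 - <<'E'
from h import *
for n in ["scene"]:
    a,b,c,f=[load(k+n)["image"].astype(int) for k in "gijf"]
    # upper edge of hatch, left of the stick
    for nm,(l,t,r,bb) in {"hatch":(225,160,275,190),"hatchR":(285,140,330,165)}.items():
        print(nm,[np.abs(x-y)[t:bb,l:r].mean().round(2) for x,y in [(a,b),(b,c),(a,c),(f,a)]])
crop(load("jscene"),(240,140,320,200),10,"pics/js.png")
E
```

```text
[0.57322108 0.08877592 0.24266233] [ 0.52252288  0.47655534 -0.52238266  0.47642544] [-1.63670286e-03  1.05703823e+00 -2.42678018e+00] 11.9833 0.02343180847632493
hatch [np.float64(5.51), np.float64(2.65), np.float64(5.24), np.float64(37.32)]
hatchR [np.float64(6.32), np.float64(3.26), np.float64(5.37), np.float64(43.89)]
```

View pics/js.png

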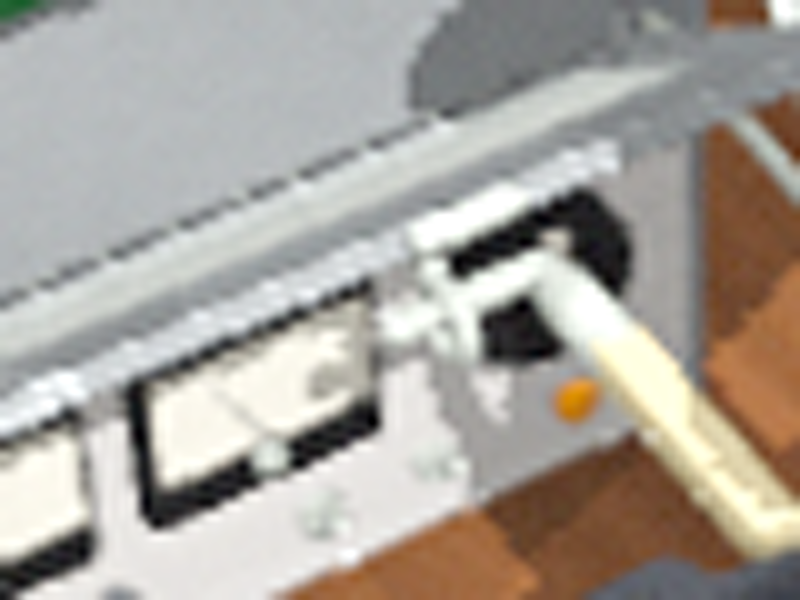

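{"api": "move_arm", "payload": {
  "commands": [
    [1, -0.5, 0, -1, 0],
    [1, -1, 0, -1.8, 0],
    [1, -1, 0, -1.8, 0],
    [1, -1, 0, -1.8, 0]
  ]
}}

```text
time: 12.42
position: [0.5733, 0.0905, 0.2436]
tool_rot: [-0.522, -0.477, 0.523, -0.476]
ft_force: [-0.1, 0.1, -2.6]
grip_width: 0.0235
```

{"api": "move_arm", "payload": {
  "commands": [
    [1, 0, -4, 0, 0],
    [1, 0, -9, 0, 0],
    [1, 0, -15, 0, 0],
    [1, 0, -22, 0, 0],
    [1, 0, -30, 0, 0],
    [1, 0, -38, 0, 0],
    [1, 0, -45, 0, 0],
    [1, 0, -45, 0, 0]
  ]
}}

```text
time: 13.08
position: [0.5263, 0.0949, 0.2437]
tool_rot: [-0.522, -0.477, 0.523, -0.476]
ft_force: [-0.9, -0.3, -3.2]
grip_width: 0.0233
```

```bash
python3 snap2.py k
python3 - <<'E'
from h import *
crop(load("kscene"),(200,110,340,230),5,"pics/ks.png")
E
```

```text
[0.52628745 0.09491366 0.24367654] [-0.52175305 -0.47716915  0.52294181 -0.4760412 ] [-0.89288254 -0.27578417 -3.20747984] 13.0833 0.023266499134888853
```

View pics/ks.png

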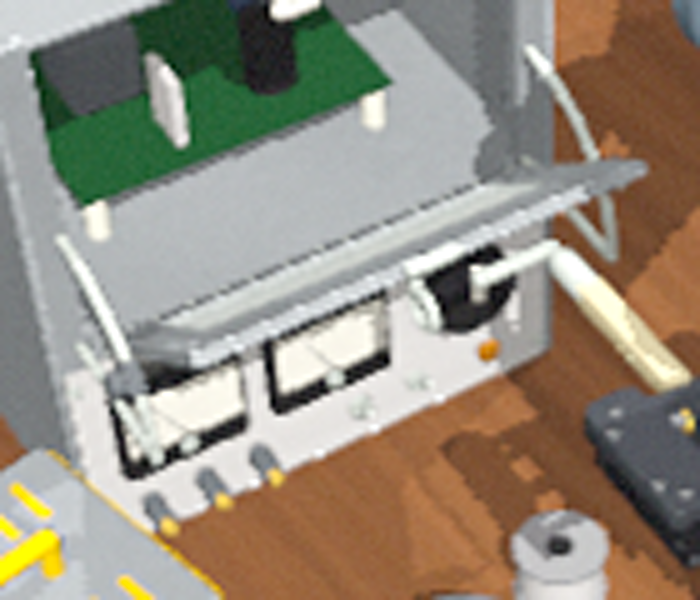

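{"api": "move_arm", "payload": {
  "commands": [
    [1, 0, -2, -15, 0],
    [1, 0, -4, -35, 0],
    [1, 0, -8, -60, -2],
    [1, 0, -12, -85, -5],
    [1, 0, -16, -110, -9],
    [1, 0, -19, -135, -13],
    [1, 0, -21.3, -152.7, -16.7],
    [1, 0, -21.3, -152.7, -16.7]
  ]
}}

```text
time: 13.85
position: [0.5218, 0.2521, 0.2437]
tool_rot: [0.447, 0.548, -0.445, 0.548]
ft_force: [0.2, -0.0, -2.2]
grip_width: 0.0237
```

```bash
python3 snap2.py l; python3 snapw.py lw
python3 - <<'E'
from h import *
crop(load("lscene"),(290,170,490,320),4,"pics/ls.png"); crop(load("ltop"),(140,160,320,260),4,"pics/lt.png")
E
```

```text
[0.52175248 0.25208468 0.24372797] [ 0.44728989  0.54849552 -0.44540229  0.54836231] [ 0.23554633 -0.0286614  -2.17114289] 13.85 0.023742868330964343
[0.52168062 0.24911059 0.24353031] [ 0.44744057  0.54725739 -0.44749167  0.54777505] [-1.01464222  0.05493263 -2.82940574]
```

View pics/lw.png

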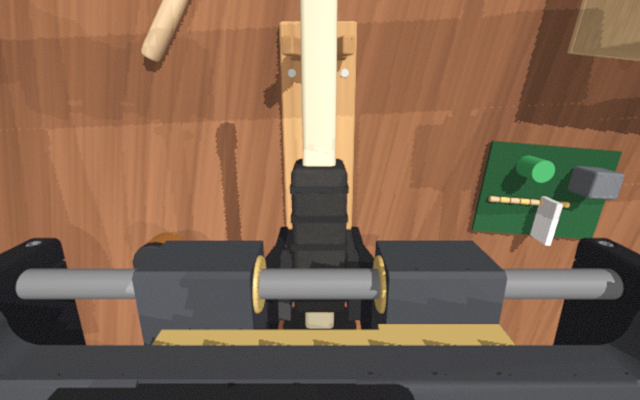

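View pics/ls.png

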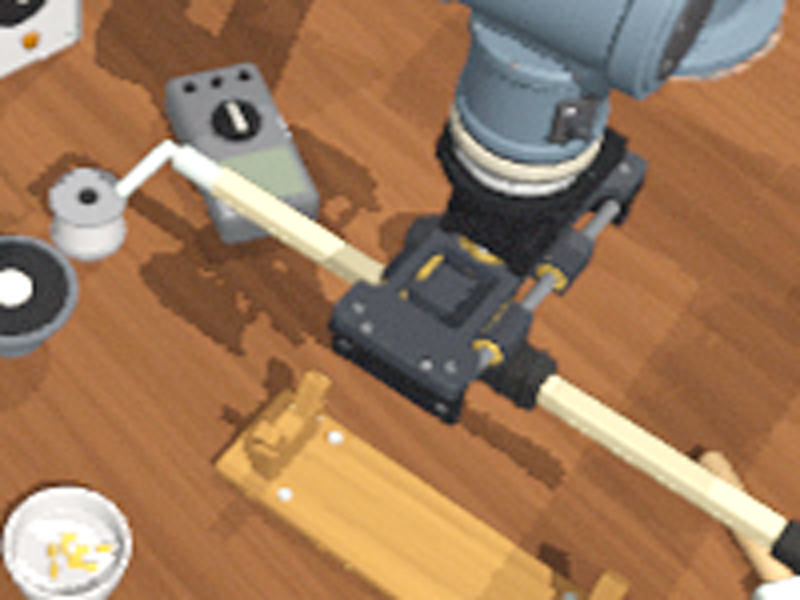

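View pics/lt.png

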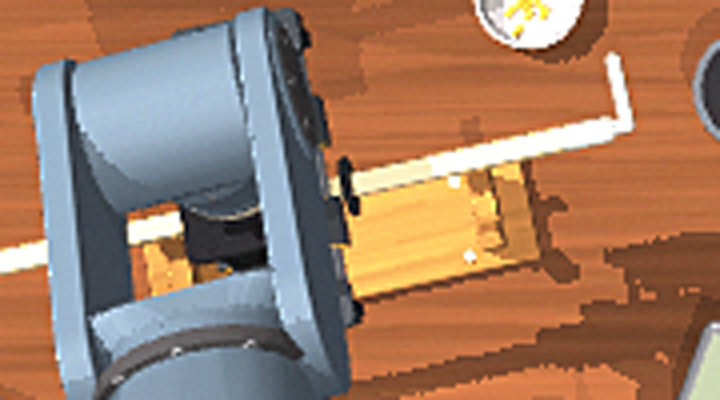

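Run:
```python
from h import *
c=load("lw"); o=c["obs"]; M=R.from_quat(o["tool_rot"]).as_matrix()
def tool(uv,x):
    tc=c["tool_from_camera"]; d=tc[:3,:3]@np.array([(uv[0]-c["cx"])/c["fx"],(uv[1]-c["cy"])/c["fy"],1]); p=tc[:3,3]; return (p+d*(x-p[0])/d[0])*1000
print("grip edge",tool((320,161),-.0065),"shaft",tool((302,4),-.0005),tool((337,4),-.0005),tool((303.5,150),-.0005),tool((336,150),-.0005))
S,T=load("lscene"),load("ltop"); 
e=tri([S,T],[(332.5,206.6),(296.8,191.3)]); tp=tri([S,T],[(290+119/4,170+191/4),(140+612/4,160+57/4)])
P,t,M2=prongs(o); print("elbow",e,"pred",P-M2[:,1]*.026,"tip",tp,"pred",t)
print(np.arctan2(M[1,2],M[0,2]))
L=[atz(c,(292,72),.012),atz(c,(345,72),.012)];print(L,np.mean(L,0))
```

```text
grip edge [ -6.5          0.96952898 -53.10028305] shaft [  -0.5          -5.77259084 -110.88830463] [  -0.5           7.1851851  -110.89726125] [ -0.5         -5.9057262  -56.57434876] [ -0.5          7.65071776 -56.58622492]
elbow [0.56252921 0.04351114 0.23544683] pred [0.563753   0.04203748 0.23715975] tip [0.60684747 0.05195442 0.23450055] pred [0.60883207 0.05119591 0.23717848]
-1.3703608922335506
[array([0.47392617, 0.34317538, 0.012     ]), array([0.52876505, 0.35436218, 0.012     ])] [0.50134561 0.34876878 0.012     ]
```

{"api": "move_arm", "payload": {
  "commands": [
    [1, 25, -1.5, 0, 0],
    [1, 55, -1.5, 0, 0],
    [1, 85, -1.5, 0, 0],
    [1, 115, -1.5, 0, 0],
    [1, 140, -1.5, 0, 0],
    [1, 155, -1.5, 0, 0],
    [1, 162, -1.5, 0, 0],
    [1, 162, -1.5, 0, 0]
  ]
}}

```text
time: 14.67
position: [0.5194, 0.247, 0.0801]
tool_rot: [0.447, 0.548, -0.449, 0.546]
ft_force: [-0.4, -0.4, -1.6]
grip_width: 0.0235
```

```bash
python3 snap2.py m
python3 - <<'E'
from h import *
crop(load("mscene"),(310,220,490,360),4,"pics/ms.png"); crop(load("mtop"),(140,160,320,260),4,"pics/mt.png")
E
```

```text
[0.51943835 0.24699768 0.08005508] [ 0.44721265  0.54754262 -0.44923928  0.54624352] [-0.35298051 -0.39166816 -1.61916558] 14.6667 0.02350820212238506
```

View pics/ms.png

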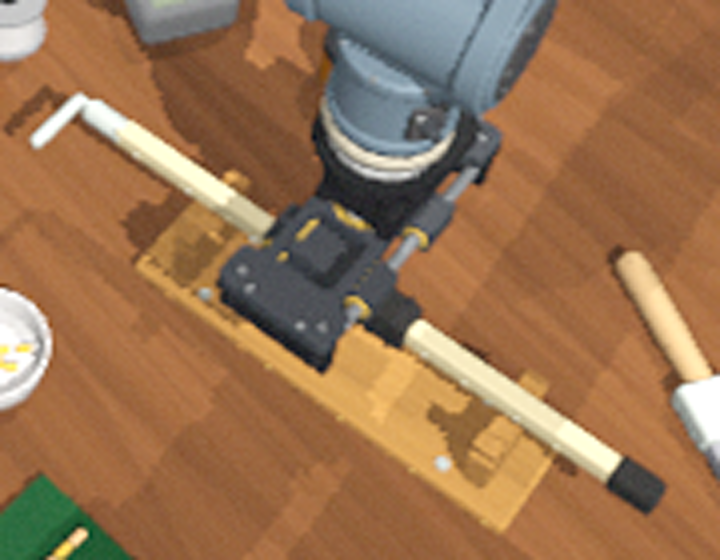

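View pics/mt.png

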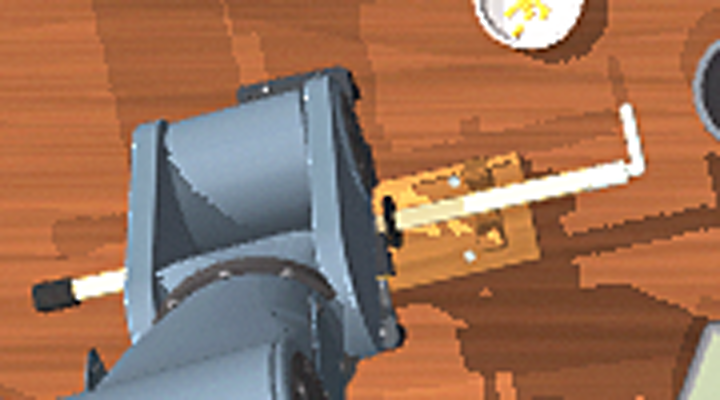

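{"api": "move_arm", "payload": {
  "commands": [
    [1, 6, 0, 0, 0],
    [1, 12, 0, 0, 0],
    [1, 16, 0, 0, 0],
    [1, 19, 0, 0, 0],
    [1, 22, 0, 0, 0],
    [1, 23, 0, 0, 0],
    [1, 23, 0, 0, 0],
    [1, 23, 0, 0, 0]
  ]
}}

```text
time: 15.43
position: [0.52, 0.2484, 0.0586]
tool_rot: [0.448, 0.547, -0.448, 0.547]
ft_force: [0.4, 0.0, -2.1]
grip_width: 0.0234
```

{"api": "move_arm", "payload": {
  "commands": [
    [1, 1, 0, 0, 0],
    [1, 2, 0, 0, 0],
    [1, 2, 0, 0, 0],
    [1, 2, 0, 0, 0]
  ]
}}

```text
time: 15.77
position: [0.5199, 0.2483, 0.0567]
tool_rot: [0.448, 0.547, -0.448, 0.547]
ft_force: [0.4, -0.1, -2.7]
grip_width: 0.0236
```

{"api": "move_arm", "payload": {
  "commands": [
    [1, 0.5, 0, 0, 0],
    [1, 1, 0, 0, 0],
    [1, 1, 0, 0, 0],
    [1, 1, 0, 0, 0]
  ]
}}

```text
time: 16.1
position: [0.52, 0.2483, 0.0565]
tool_rot: [0.448, 0.547, -0.448, 0.547]
ft_force: [-1.2, -0.7, 5.7]
grip_width: 0.0231
```

{"api": "move_arm", "payload": {
  "commands": [
    [0.3, -0.5, 0, 0, 0],
    [0.3, -0.5, 0, 0, 0],
    [0, -0.5, 0, 0, 0],
    [-0.5, -0.5, 0, 0, 0],
    [-1, -0.5, 0, 0, 0],
    [-1, -0.5, 0, 0, 0],
    [-1, -0.5, 0, 0, 0],
    [-1, -0.5, 0, 0, 0]
  ]
}}

```text
time: 16.77
position: [0.5199, 0.2483, 0.0561]
tool_rot: [0.448, 0.547, -0.448, 0.547]
ft_force: [0.7, -0.1, -0.6]
grip_width: 0.0625
```

{"api": "move_arm", "payload": {
  "commands": [
    [-1, 0, 0, 0, 0],
    [-1, -10, 0, 0, 0],
    [-1, -30, 0, 0, 0],
    [-1, -60, 0, 0, 0],
    [-1, -95, 0, 0, 0],
    [-1, -130, 0, 0, 0],
    [-1, -145, 0, 0, 0],
    [-1, -145, 0, 0, 0]
  ]
}}

```text
time: 17.43
position: [0.5226, 0.2491, 0.2065]
tool_rot: [0.451, 0.545, -0.445, 0.55]
ft_force: [-0.6, -0.4, -0.2]
grip_width: 0.0869
```

```bash
python3 snap2.py n; python3 snapw.py nw
python3 - <<'E'
from h import *
c=load("nw")
crop(load("nscene"),(160,60,340,220),4,"pics/nh.png")
E
```

```text
[0.5226161  0.24914356 0.20654093] [ 0.45064155  0.54517288 -0.44466094  0.54953195] [-0.55887833 -0.37135292 -0.19379338] 17.4333 0.08693968246348842
[0.51991364 0.24832768 0.20215053] [ 0.44814405  0.54696873 -0.4472107   0.54771773] [-0.39007843  0.26474217 -0.0658547 ]
```

View pics/nw.png

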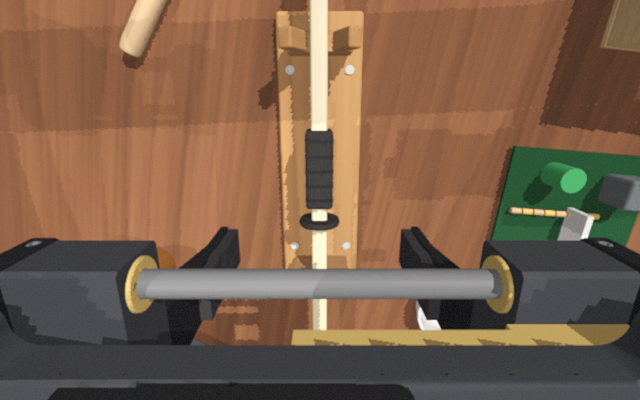

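View pics/nscene.png

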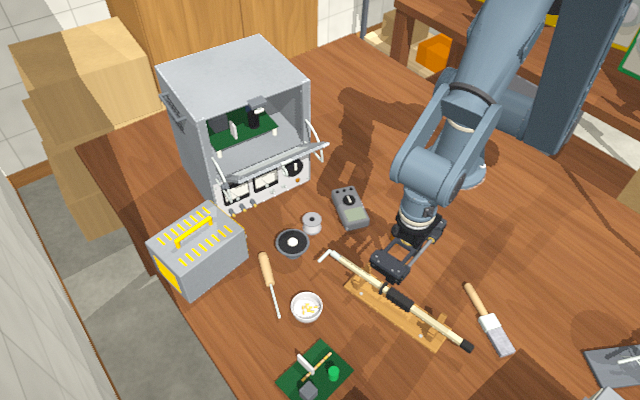

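View pics/ntop.png

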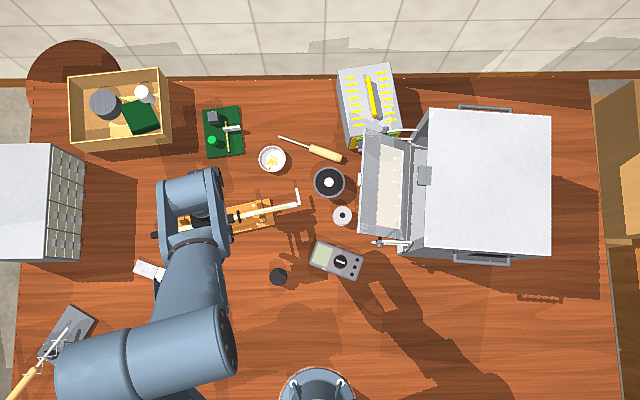

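Run:
```python
from rig import robot
print(robot.hand_in())
```

```text
the job is handed in; nothing more can be done
None
```

The hatch is open on its stops, the stick is back in both forks of its rest, and I handed the job in. The last move ended at 17.4 s of the 72 s allowed. `hand_in` gives no verdict.

- **Opening:** I put the prong through the eye and saw it through the ring in both camera views. The catch let go at about 10 N. I then followed the hatch's arc at about 0.3 rad/s with the prong in the eye.
- **Stops:** These were at about 0.87 rad. The hatch stood still in the pictures when I moved the prong back 2.5 mm, and only a small upward push of about 1.5 N showed at the wrist.
- **Unhooking and laying back:** I centred the prong until the side force was near zero before drawing it out sideways. The stick then went back in the rest and I released it.

**Last checks:** After the release, the stick's grip and guard lie within about 1–2 pixels of where they were in the wrist picture taken before the grasp. The prong looks level, the hatch is still open, and the bystanders appear unmoved in the scene and top views. The gripper is open and clear above the stick.

**Disagreements:** Camera positions and arm-based predictions differed by 2–3 mm. The stick may also have slid about 2 mm in the jaws and tilted slightly during the pull, both well inside the tolerances.

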